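Clamp the lamp and hold the amber glass in its light

ROBOT

A 6-joint arm with a two-finger parallel gripper is mounted at the origin on the work surface. World frame = base frame: x ahead of the robot, y to its left, z up, the work surface at z = 0. Lengths are in m, angles in rad, forces in N, time in s.
With the tool pointing down it reaches from about 0.375 to 0.975 m from the base axis. Payload 3.8 kg.
Tool frame: the origin (TCP) lies between the finger pads, 19 mm behind the fingertips; this is the grasp point; z points along the fingers, y is the line along which they close (so a half turn about z gives the same grasp; the last joint's range is limited). The gripper opens to 88 mm and grips with 3 to 60 N. Pads are 18 mm wide; open, the fingers measure 123 mm over their backs; the gripper's body (75 mm by 187 mm) begins 45 mm behind the grasp point.
Start: joints at [-1.204, 0.264, 1.604, -0, 1.274, -0.037], TCP at [0.265, -0.621, 0.257] pointing down, gripper open.
Joint ranges: [-2.63, 2.63], [-0.94, 2.18], [0.31, 2.57], [-1.31, 4.45], [0, 2.66], [-2.55, 2.55]. Speed limits (rad/s): [2.57, 2.57, 3.14, 3.14, 3.14, 3.14].

INTERFACE

Orientations are given as a rotation vector (axis times angle).
In Python, from cell import manip, inverse_kinematics, cams, order gives the robot as it stands. Calls block until the motion is done:
- manip.move_pose(position, orientation): joint-space move of the TCP to a pose.
- manip.move_linear(position, rate=0.15, rot=None): straight line of the TCP; rot=None keeps the orientation; rate is the mean speed in m/s.
- manip.set_joints(angles): joint-space move.
- manip.set_gripper(opening, force=None): finger opening in m; force is the grip in N (None keeps the last); returns when the fingers have stopped.
- manip.dwell(seconds).
- inverse_kinematics(position, orientation): joint angles nearest the present ones, or None.
- manip.state(): the state.
- cams.capture(name): name is "scene" or "top"; returns a dict with "image" (400x640x3 uint8, blue, green, red), "z_map" (400x640 float32, m along the optical axis (not along the pixel's ray), 0 where there is no reading), "intrinsics" (3x3 intrinsics, pixels), "k1" (the pictures are not rectified: a ray, as slopes to the right and down, at radius r is drawn at 1 + k1 r^2 times it, then the intrinsics apply), "position" and "orientation" of the camera in the world. Camera axes: x right, y down, z forward; pixel columns grow to the right and rows downward; lengths in m; the calibration is good to about 2 mm. A picture is of the moment at which its call begins.
A pose or a line that the arm cannot do raises manip.IKError and nothing moves.
- order.close_job(): hands the job in; it is judged then, once.
The state is a dict: "clock": time; "joint_pos": joint angles; "joint_velocities": joint speeds; "tau": joint torques, N m; "tool_pos": TCP position; "tcp_rot": TCP orientation; "contact_force": force on the tool from outside, world axes, zero at the start; "moment": the same for the moment, N m; "gripper_width": finger opening in m; "grasp_force": force on a finger pad.
Only numpy, scipy, OpenCV 4.12 (cv2) and the standard library are available. Lean on these libraries where they do the work, as an engineer would, in place of code of your own. Each camera call takes 0.05 s, during which the arm holds its last target. There are 200 camera calls.

TASK

First turn the comparator's steel chuck sleeve clockwise (seen from above) to its stop so that its jaws hold the pen lamp. Then take the amber glass off the tray by the upper part of its white frosted faces, never touching the clear ones, and hold it upright over the white line midway between lamp and screen, clear faces square to the beam, the beam through the middle of its lower half and your fingers out of the light. Finish while still holding it there, steady and touching nothing else, with the green glass, tumblers, flask and sugar bowl left where they are.

Things in the scene. Friction and masses are not known exactly. Their poses are not given: they have to be found in the camera images.
- comparator: fixed tea-colour comparator: grey base 80 (x) x 250 (y) x 12 mm, origin at the centre of its underside, own y along the beam. Chuck with pen lamp at y = +85 mm; screen with white face at y = -85 mm (56 mm wide, 100 mm high); white line across the base at y = 0. The light runs from lamp to screen at x = 0, 76 mm above the work surface, drawn as a faint yellow ray that can be passed through
- beam_mid (a point): the point of the beam midway between lamp and screen, above the white line, 76 mm above the work surface; axes as the comparator's (y along the beam)
- sleeve (a joint): angle of the chuck's sleeve in rad: 0 = jaws fully open, grows clockwise seen from above, fixed stop at 1.2 = jaws closed hard on the lamp; starts between 0 and 0.35; stiff to turn (about 0.25 to 0.5 N m), stays where it is left. Tightened means within 0.1 of the stop
- sleeve_grip (a point): on the chuck's vertical axis, at the height to grip the sleeve, 42 mm above the work surface. The sleeve is a ribbed steel ring of 50 mm diameter, from 24 to 52 mm above the work surface, free all round; the lamp sticks up out of it to 92 mm and stands between the fingers
- lamp: black round pen lamp, loose, 16 mm diameter, 80 mm long, 50 g, standing upright in the chuck on the comparator's base; origin at the centre of its underside (12 mm above the work surface); its lit window faces the screen (its own -y) 64 mm above its underside
- jaw0: brass chuck jaw 1 of 3, 120 degrees apart inside the sleeve, 55 mm high at the top; all three slide 3 mm inwards per rad of the sleeve, and touch the lamp at about 1 rad
- jaw1: chuck jaw 2 of 3
- jaw2: chuck jaw 3 of 3
- tray: fixed dark wooden tray 140 (x) x 250 (y) mm, rim 18 mm high, floor 6 mm thick; origin at the centre of its underside
- amber: the amber glass, an upright solid block 24 x 24 x 66 mm high, about 90 g, loose on the tray's floor; origin at the centre of its underside. Frosted faces (white plates 4 mm thick, white strips seen from above) at its own +y and -y; clear amber faces at its own +x and -x, so light must pass along its own x. The upper 30 mm is for the fingers
- amber_spot (a point): point on the amber glass's axis 20 mm above its underside, middle of the lower half, which belongs in the beam
- green: the green glass, the same in size and make: not wanted. The two glasses stand about 120 mm apart on the tray, either one at either end, each turned anyhow up to about 70 degrees
- tumbler0: glass tumbler, 68 mm wide, 90 mm high, loose; to be left alone
- tumbler1: glass tumbler, 68 mm wide, 90 mm high, loose; to be left alone
- tumbler2: glass tumbler, 68 mm wide, 90 mm high, loose; to be left alone
- flask: gold-coloured flask with a steel screw cap, 84 mm wide, 245 mm high, loose; to be left alone
- sugar_bowl: white ceramic sugar bowl, 96 mm wide, 60 mm high, loose; to be left alone

How it is judged:
By the outcome, as a careful person would: the job done as asked, in the order asked, and still so for the second after the job is handed in, while the arm keeps its last pose, push and grip.
It also fails if it takes over 58 s, if anything falls off the work surface, if the arm or the gripper's body presses on something with over 40 N, if the wrist force passes 120 N, or if a joint passes its speed limit or range.

## Working session

There is one attempt and no reset: what is moved stays moved. The work goes in short steps, each a Python script; the robot and the scene stay as the last script left them, time stands still between calls to the robot, and variables do not carry over. Pictures are saved under pics/ and viewed, at most 10 in all, crops included, and the job is handed in when it is done.

```bash
ls; mkdir -p pics
python3 - <<'E'
from cell import manip, cams
import cv2, numpy as np
for n in ("scene","top"):
    c=cams.capture(n); cv2.imwrite(f"pics/{n}0.png",c["image"]); np.save(f"pics/{n}0.npy",c,allow_pickle=True)
    print(n,c["intrinsics"].tolist(),c["k1"],c["position"],c["orientation"])
s=manip.state(); print(s["clock"],s["tool_pos"],s["tcp_rot"])
E
```

```text
pics
scene [[390.4049432512378, 0.0, 320.9516173003733], [0.0, 390.4049432512378, 198.60867898857603], [0.0, 0.0, 1.0]] -0.024842846100227963 [1.19246837 0.57333742 0.54514738] [-1.02809468 -2.21102709  1.27036205]
top [[377.874239580245, 0.0, 320.77858953217617], [0.0, 377.874239580245, 196.84266801811108], [0.0, 0.0, 1.0]] -0.04658329112645745 [0.42677489 0.06860511 0.97283344] [-1.94948392  2.27195783 -0.25128226]
0.1 [ 0.26499798 -0.620157    0.25622673] [-3.07584803e+00 -6.29598845e-01  5.14067588e-04]
```

View pics/top0.png

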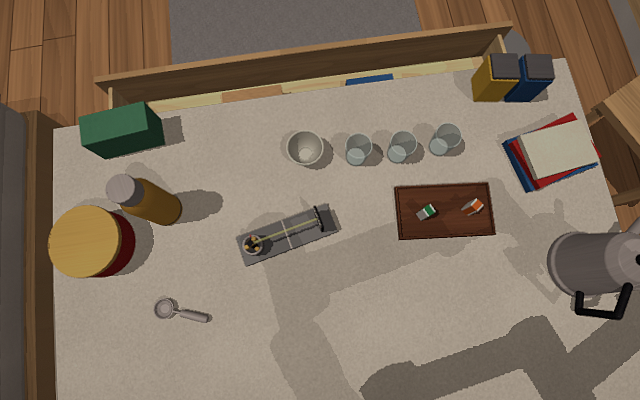

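View pics/scene0.png

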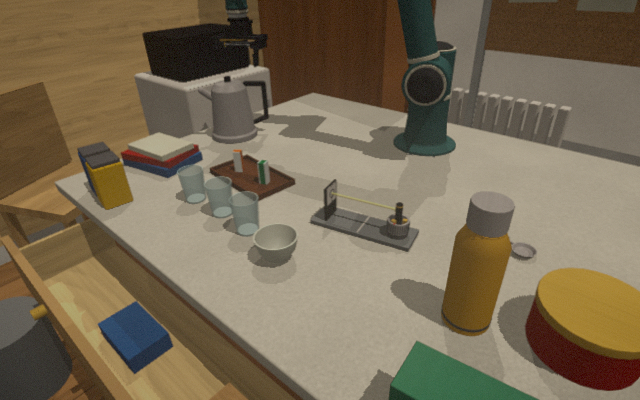

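The top view shows the comparator with its chuck at about (253,245) and its screen at about (319,217). On the tray, amber is at about (472,207) and green at about (427,212). The scene view confirms the layout: the chuck end is near the flask, the tray is towards the kettle.

```bash
cat > h.py <<'E'
import numpy as np, cv2
from scipy.spatial.transform import Rotation as R
def rays(c,uv):
    K=c["intrinsics"]; d=(np.asarray(uv,float).reshape(-1,2)-[K[0,2],K[1,2]])/[K[0,0],K[1,1]]
    s=d.copy()
    for _ in range(10): s=d/(1+c["k1"]*(s**2).sum(1,keepdims=True))
    return np.c_[s,np.ones(len(s))]
def plane(c,uv,z):
    w=R.from_rotvec(c["orientation"]).apply(rays(c,uv)); p=np.asarray(c["position"])
    return p+w*((z-p[2])/w[:,2:])
def cloud(c):
    h,w=c["z_map"].shape; uv=np.stack(np.meshgrid(np.arange(w),np.arange(h)),-1).reshape(-1,2)
    r=rays(c,uv)*c["z_map"].reshape(-1,1)
    return (R.from_rotvec(c["orientation"]).apply(r)+c["position"]).reshape(h,w,3)
def project(c,p):
    q=R.from_rotvec(c["orientation"]).inv().apply(np.atleast_2d(p)-c["position"]); s=q[:,:2]/q[:,2:]
    s=s*(1+c["k1"]*(s**2).sum(1,keepdims=True)); K=c["intrinsics"]
    return s*[K[0,0],K[1,1]]+[K[0,2],K[1,2]]
E
python3 - <<'E'
from h import *
np.set_printoptions(precision=4,suppress=True)
for n in ("top","scene"):
    c=np.load(f"pics/{n}0.npy",allow_pickle=True).item(); P=cloud(c); im=c["image"]
    hsv=cv2.cvtColor(im,cv2.COLOR_BGR2HSV)
    if n=="top":
        for k,uv in dict(chuck=(253,245),screen=(319,217),amber=(472,207),green=(427,212),tum1=(358,149),tum2=(402,147),tum3=(446,138),bowl=(305,148),flask=(125,190),tbl=(300,300),base=(290,232)).items(): print(k,P[uv[1],uv[0]],plane(c,uv,.02)[0])
        a=cv2.resize(im[195:275,225:350],None,fx=6,fy=6,interpolation=cv2.INTER_CUBIC)
        b=cv2.resize(im[180:245,390:500],None,fx=7,fy=7,interpolation=cv2.INTER_CUBIC)
        cv2.imwrite("pics/topA.png",a); cv2.imwrite("pics/topB.png",b)
E
```

```text
chuck [0.5306 0.2118 0.0706] [0.5365 0.2198 0.02  ]
screen [0.5684 0.047  0.1023] [0.5818 0.045  0.02  ]
amber [ 0.5412 -0.3297  0.0678] [ 0.5473 -0.3507  0.02  ]
green [ 0.5453 -0.2145  0.074 ] [ 0.5524 -0.2315  0.02  ]
tum1 [ 0.7513 -0.0874  0.0071] [ 0.747  -0.0853  0.02  ]
tum2 [ 0.7395 -0.2066  0.0061] [ 0.735  -0.2027  0.02  ]
tum3 [ 0.7423 -0.3256  0.0209] [ 0.7426 -0.3259  0.02  ]
bowl [0.7746 0.0535 0.0101] [0.771  0.0537 0.02  ]
flask [0.6584 0.4273 0.2425] [0.729  0.5366 0.02  ]
tbl [ 0.385   0.1231 -0.0002] [0.3858 0.122  0.02  ]
base [0.5558 0.1237 0.014 ] [0.555  0.1233 0.02  ]
```

View pics/topA.png

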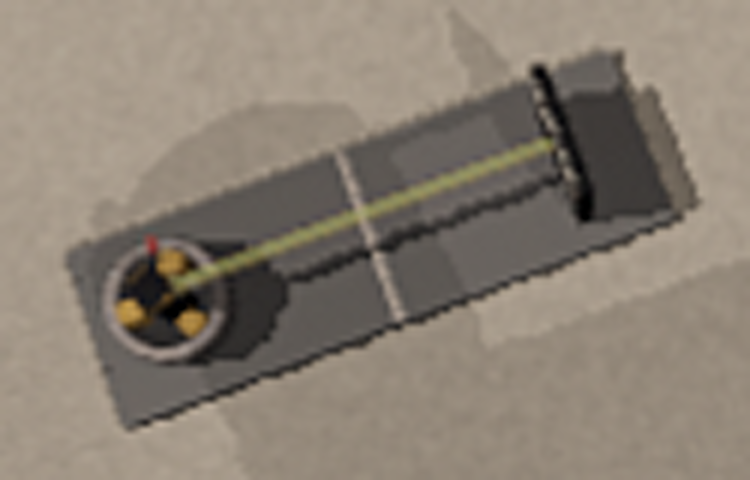

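View pics/topB.png

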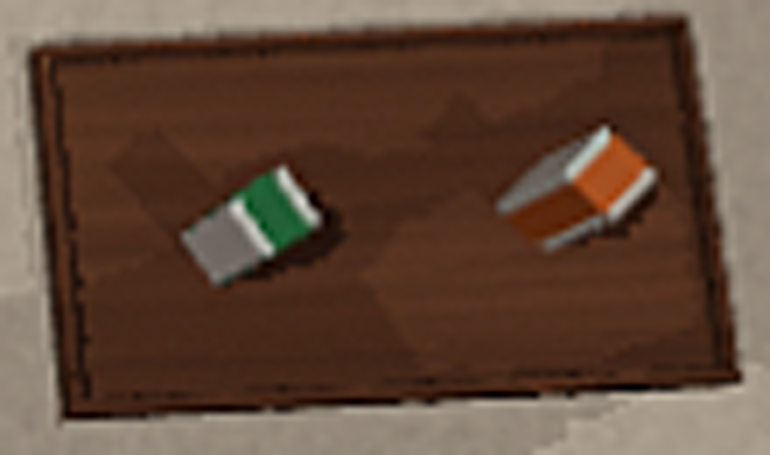

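The enlarged crops show the comparator base corners, sleeve ring, line and screen clearly, with a red index on the sleeve. The amber top face has white strips at its upper-left and lower-right edges.

Run:
```python
from h import *
np.set_printoptions(precision=4,suppress=True)
c=np.load("pics/top0.npy",allow_pickle=True).item(); s=np.load("pics/scene0.npy",allow_pickle=True).item()
A=lambda q:(np.array(q,float)+.5)/6-.5+[225,195]
B=lambda q:(np.array(q,float)+.5)/7-.5+[390,180]
b=plane(c,A([(72,250),(130,428),(695,204),(617,52)]),.012)
print("base",b[:,:2],np.linalg.norm(b-np.roll(b,1,0),axis=1),b.mean(0))
y=(b[0]+b[1]-b[2]-b[3])[:2]; x=(b[3]+b[0]-b[1]-b[2])[:2]; print("yaw y",np.arctan2(y[1],y[0]),np.arctan2(x[1],x[0]))
ring=plane(c,A([(104,302),(228,302),(166,240),(166,362)]),.052); print("ring",ring,ring.mean(0))
print("line",plane(c,A([(342,152),(403,320)]),.012)); 
print("beam",plane(c,A([(180,287),(550,145)]),.076))
t=plane(c,B([(607,126),(657,170),(611,223),(567,176)]),.072); print("amber",t[:,:2],np.linalg.norm(t-np.roll(t,1,0),axis=1),t.mean(0))
n=(t[1]+t[2]-t[0]-t[3])[:2]; m=(t[3]+t[2]-t[0]-t[1])[:2];print(np.arctan2(n[1],n[0]),np.arctan2(m[1],m[0]))
# automatic amber top: bright orange + adjoining
h=cv2.cvtColor(c["image"],cv2.COLOR_BGR2HSV)[195:215,455:490]
# overlay in scene
im=s["image"].copy(); f=3; 
y/=np.linalg.norm(y); cen=b.mean(0)[:2]
pts=[*b,*t,*ring,np.r_[cen,.076],*np.c_[t[:,:2],np.full(4,.006)],np.r_[cen+.085*y,.092],np.r_[cen+.085*y,.052],np.r_[cen+.085*y,.024]]
big=cv2.resize(im[140:260,200:430],None,fx=f,fy=f,interpolation=cv2.INTER_CUBIC)
for p in project(s,np.array(pts)): cv2.circle(big,tuple(np.round((p-[200,140]+.5)*f-.5).astype(int)),2,(255,0,255),-1)
cv2.imwrite("pics/ov.png",big)
```

```text
base [[ 0.5658  0.26  ]
 [ 0.4879  0.244 ]
 [ 0.5452 -0.0048]
 [ 0.6155  0.0177]] [0.2474 0.0795 0.2554 0.0739] [0.5536 0.1292 0.012 ]
yaw y 1.7853683957643705 0.25452991921814455
ring [[0.537  0.2415 0.052 ]
 [0.5295 0.1917 0.052 ]
 [0.5583 0.2136 0.052 ]
 [0.5093 0.2193 0.052 ]] [0.5335 0.2165 0.052 ]
line [[0.5902 0.1409 0.012 ]
 [0.5153 0.1249 0.012 ]]
beam [[0.5355 0.2065 0.076 ]
 [0.5695 0.0535 0.076 ]]
amber [[ 0.5621 -0.3441]
 [ 0.544  -0.358 ]
 [ 0.5281 -0.3372]
 [ 0.5468 -0.3257]] [0.0239 0.0228 0.0262 0.022 ] [ 0.5452 -0.3412  0.072 ]
-2.538151873722076 2.243318069109115
```

View pics/ov.png

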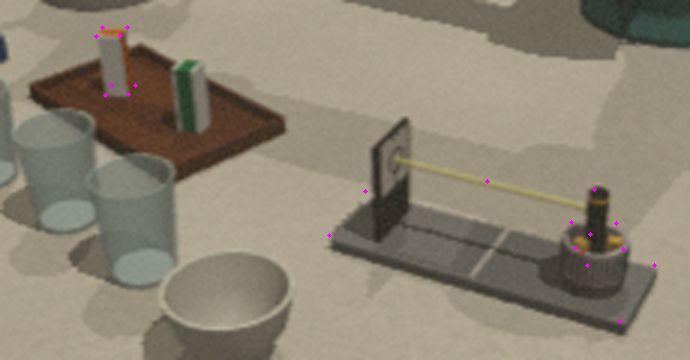

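The overlay agrees to about 1 px, i.e. 2 mm, so I'll go to the sleeve.

```bash
cat >> h.py <<'E'
YAW=1.787; CEN=np.array([.5523,.1328]); YB=np.array([np.cos(YAW),np.sin(YAW)]); XB=np.array([YB[1],-YB[0]]); SL=CEN+.085*YB
def down(phi):
    y=np.array([np.cos(phi),np.sin(phi),0]); z=np.array([0,0,-1.])
    return R.from_matrix(np.c_[np.cross(y,z),y,z]).as_rotvec()
def pr(m,t=""):
    s=m.state(); print(t,round(s["clock"],2),"pos",np.round(s["tool_pos"],4),"F",np.round(s["contact_force"],1),"M",np.round(s["moment"],2),"w",round(s["gripper_width"],4),"g",round(float(np.max(s["grasp_force"])),1),"j6",round(s["joint_pos"][5],3))
    return s
E
python3 - <<'E'
from h import *
from cell import manip, inverse_kinematics as ik
best=None
for phi in np.arange(-3.1,3.2,.2):
    q=ik([*SL,.05],down(phi))
    if q is not None:
        print(round(phi,1),round(q[5],2),end="; ")
        if abs(q[5]+.65)<(abs(best[1]+.65) if best else 9): best=(phi,q[5])
phi=best[0]; print(best)
manip.move_pose([*SL,.2],down(phi)); pr(manip)
manip.move_linear([*SL,.05],rate=.12); pr(manip,"down")
manip.set_gripper(.04,force=5); pr(manip,"light")
E
```

```text
-2.1 2.44; -1.9 2.24; -1.7 2.04; -1.5 1.84; -1.3 1.64; -1.1 1.44; -0.9 1.24; -0.7 1.04; -0.5 0.84; -0.3 0.64; -0.1 0.44; 0.1 0.24; 0.3 0.04; 0.5 -0.16; 0.7 -0.36; 0.9 -0.56; 1.1 -0.76; 1.3 -0.96; 1.5 -1.16; 1.7 -1.36; 1.9 -1.56; 2.1 -1.76; 2.3 -1.96; 2.5 -2.16; 2.7 -2.36; (np.float64(0.9000000000000035), np.float64(-0.5591965006354918))
 3.18 pos [0.5344 0.2152 0.2   ] F [ 0.3 -0.1 -0.3] M [ 0.   -0.14  0.01] w 0.0877 g 0.0 j6 -0.559
down 4.58 pos [0.5349 0.2161 0.051 ] F [0.1 0.2 0.4] M [ 0.02 -0.11 -0.  ] w 0.0879 g 0.0 j6 -0.559
light 5.27 pos [0.5357 0.2177 0.0504] F [ 3.8  7.6 -4.3] M [ 0.91 -0.65 -0.03] w 0.0504 g 5.0 j6 -0.559
```

Run:
```python
from h import *
from cell import manip, inverse_kinematics as ik
d=np.array([np.cos(.9),np.sin(.9)]); e=np.array([-d[1],d[0]])
s0=manip.state()
p=SL+d*.0018
manip.set_gripper(.07)
manip.move_linear([*p,.05],rate=.05)
q=ik([*p,.05],down(.9-np.pi/2)); manip.set_joints(q); a=pr(manip,"open")
manip.set_gripper(.04,force=5); b=pr(manip,"light90")
sh=(b["tool_pos"]-a["tool_pos"])[:2]@e; print("shift",sh)
p=p+e*sh; manip.set_gripper(.07); manip.move_linear([*p,.05],rate=.05)
manip.set_joints(ik([*p,.05],down(.9+.1))); pr(manip)
manip.set_gripper(.04,force=5); pr(manip,"light"); manip.set_gripper(.04,force=60); pr(manip,"hard"); print(p)
```

```text
open 7.39 pos [0.5352 0.2172 0.05  ] F [ 1.1 -0.5  0.4] M [-0.08  0.01  0.05] w 0.0701 g 0.0 j6 1.012
light90 7.83 pos [0.5352 0.2172 0.05  ] F [ 0.2  0.5 -0.8] M [-0.04 -0.05 -0.02] w 0.0495 g 5.0 j6 1.013
shift 1.8999353682340043e-05
 10.04 pos [0.5352 0.2172 0.05  ] F [ 0.4 -0.1  0.5] M [-0.01 -0.16  0.01] w 0.07 g 0.0 j6 -0.657
light 10.47 pos [0.5357 0.2179 0.0502] F [ 1.3  3.4 -2.7] M [ 0.52 -0.36 -0.01] w 0.0509 g 5.0 j6 -0.657
hard 10.68 pos [0.5357 0.2179 0.0501] F [ 2.2  5.8 -2. ] M [ 0.65 -0.45 -0.1 ] w 0.049 g 60.0 j6 -0.657
[0.53516954 0.2172429 ]
```

Run:
```python
from h import *
from cell import manip, cams
manip.move_linear([.5357,.2180,.05],rate=.05)
q=np.array(manip.state()["joint_pos"]); q0=q[5]
for i in range(1,14):
    q[5]=q0+.1*i; manip.set_joints(q); s=pr(manip,f"{.1*i:.1f}")
    if abs(s["moment"][2])>1.6 and i>7: break
c=cams.capture("top"); cv2.imwrite("pics/t1.png",c["image"])
```

```text
0.1 11.18 pos [0.5357 0.218  0.0501] F [ 0.5  1.8 -1. ] M [ 0.34 -0.32 -0.21] w 0.0495 g 60.0 j6 -0.559
0.2 11.43 pos [0.5357 0.218  0.0501] F [ 1.7  2.2 -1. ] M [ 0.36 -0.32 -0.29] w 0.0493 g 60.0 j6 -0.46
0.3 11.68 pos [0.5357 0.218  0.0501] F [ 1.   3.1 -0.8] M [ 0.36 -0.25 -0.21] w 0.0493 g 60.0 j6 -0.361
0.4 11.93 pos [0.5358 0.218  0.0501] F [ 1.4  1.9 -0.5] M [ 0.39 -0.33 -0.22] w 0.0493 g 60.0 j6 -0.261
0.5 12.18 pos [0.5358 0.218  0.0501] F [ 1.1  2.5 -0.5] M [ 0.34 -0.3  -0.23] w 0.0495 g 60.0 j6 -0.161
0.6 12.43 pos [0.5358 0.218  0.0501] F [ 1.3  2.1 -2.2] M [ 0.36 -0.31 -0.29] w 0.049 g 60.0 j6 -0.061
0.7 12.68 pos [0.5358 0.218  0.0501] F [ 1.7  2.1 -1. ] M [ 0.33 -0.33 -0.19] w 0.0493 g 60.0 j6 0.039
0.8 12.93 pos [0.5357 0.218  0.0501] F [ 0.7  2.6 -0.2] M [ 0.32 -0.31 -0.28] w 0.0487 g 60.0 j6 0.139
0.9 13.18 pos [0.5358 0.218  0.0501] F [ 1.6  2.6 -2.2] M [ 0.27 -0.32 -0.24] w 0.0495 g 60.0 j6 0.239
1.0 13.43 pos [0.5358 0.218  0.0501] F [ 1.5  1.8 -2.1] M [ 0.3  -0.38 -0.12] w 0.0494 g 60.0 j6 0.338
1.1 13.68 pos [0.5358 0.218  0.0501] F [ 1.6  2.5 -1.2] M [ 0.26 -0.32  0.68] w 0.0492 g 60.0 j6 0.437
1.2 13.93 pos [0.5357 0.2176 0.0502] F [ 0.8 -0.2  0.2] M [-0.11 -0.31  0.7 ] w 0.0486 g 60.0 j6 0.538
1.3 14.18 pos [0.5357 0.2177 0.0503] F [ 0.5 -1.7  2.1] M [-0.26 -0.12  0.25] w 0.0486 g 60.0 j6 0.639
```

Run:
```python
from h import *
from cell import manip, cams
np.set_printoptions(precision=4,suppress=True)
manip.set_gripper(.085)
manip.move_linear([.5357,.2180,.2],rate=.2)
manip.move_pose([.545,-.1,.22],down(.64)); pr(manip)
c=cams.capture("top"); np.save("pics/t2.npy",c,allow_pickle=True)
c0=np.load("pics/top0.npy",allow_pickle=True).item()
for k in (c0,c):
    im=k["image"][225:265,230:275].astype(int); m=(im[...,2]-im[...,1]>40)&(im[...,1]-im[...,0]<25)
    v,u=np.nonzero(m); uv=np.c_[u+230,v+225]
    if len(u):
        p=plane(k,uv.mean(0),.052)[0]; dd=p[:2]-[.5357,.218]; print(len(u),uv.mean(0),p,np.linalg.norm(dd),np.arctan2(dd[1],dd[0]))
a=cv2.resize(c["image"][195:275,225:350],None,fx=6,fy=6,interpolation=cv2.INTER_CUBIC)
cv2.imwrite("pics/t2.png",a)
```

```text
17.18 pos [ 0.5447 -0.0995  0.2191] F [-0.6 -0.1 -0.7] M [-0.04 -0.14  0.01] w 0.0848 g 0.0 j6 -0.866
5 [249.6 235.2] [0.5578 0.2202 0.052 ] 0.02216825873932444 0.10042142209308273
3 [259. 238.] [0.5475 0.1983 0.052 ] 0.02297535474127688 -1.0315441837437789
```

View pics/t2.png

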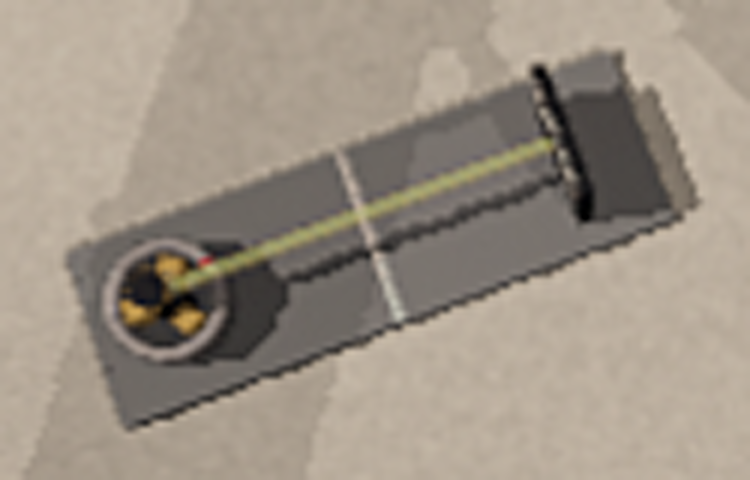

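The mark turned about 1.13 rad and the torque jumped at the end, which looks like the stop. There is time to spare, so I'll push once more to be sure.

Run:
```python
from h import *
from cell import manip, cams, inverse_kinematics as ik
np.set_printoptions(precision=4,suppress=True)
C=[.5357,.218]
manip.move_pose([*C,.13],down(.6)); manip.move_linear([*C,.05],rate=.15)
manip.set_gripper(.04,force=60); pr(manip,"grip")
q=np.array(manip.state()["joint_pos"]); q0=q[5]
for i in range(1,7):
    q[5]=q0+.04*i; manip.set_joints(q); pr(manip,f"{.04*i:.2f}")
manip.set_gripper(.085); manip.move_linear([*C,.2],rate=.25)
manip.move_pose([.5452,-.3412,.16],down(.64)); pr(manip)
c=cams.capture("top"); np.save("pics/t3.npy",c,allow_pickle=True)
for k in (np.load("pics/top0.npy",allow_pickle=True).item(),np.load("pics/t2.npy",allow_pickle=True).item(),c):
    im=k["image"][225:265,230:275].astype(float); w=np.clip(im[...,2]-im[...,1]-20,0,None)*(im[...,1]-im[...,0]<25)
    v,u=np.mgrid[225:265,230:275]; uv=np.array([(u*w).sum(),(v*w).sum()])/w.sum()
    p=plane(k,uv,.052)[0]; dd=p[:2]-C; print(uv,np.linalg.norm(dd),np.arctan2(dd[1],dd[0]))
```

```text
grip 19.8 pos [0.5358 0.218  0.0504] F [-1.3 -1.   4.3] M [-0.07  0.07  0.06] w 0.049 g 60.0 j6 -0.257
0.04 20.05 pos [0.536  0.2177 0.0505] F [ 0.2 -3.3  1.8] M [-0.4  -0.24  1.37] w 0.0493 g 60.0 j6 -0.219
0.08 20.3 pos [0.536  0.2177 0.0505] F [ 1.  -4.4  2.5] M [-0.58 -0.23  1.2 ] w 0.0493 g 60.0 j6 -0.178
0.12 20.55 pos [0.5359 0.2178 0.0505] F [ 1.1 -3.6  2.6] M [-0.61 -0.13  1.46] w 0.0491 g 60.0 j6 -0.139
0.16 20.8 pos [0.5357 0.2181 0.0505] F [-0.2 -3.3  3.4] M [-0.4  -0.03  1.14] w 0.0492 g 60.0 j6 -0.098
0.20 21.05 pos [0.5358 0.2181 0.0506] F [-0.7 -1.4  3.8] M [-0.5  -0.06  0.92] w 0.0486 g 60.0 j6 -0.058
0.24 21.3 pos [0.5358 0.2181 0.0506] F [-0.2 -2.7  4.8] M [-0.4   0.09  0.93] w 0.0485 g 60.0 j6 -0.018
 24.76 pos [ 0.5456 -0.3403  0.1599] F [0.2 0.1 0.9] M [-0.01 -0.11 -0.02] w 0.0852 g 0.0 j6 -1.238
[249.7773 235.332 ] 0.021746962674821554 0.08424297912133309
[258.7976 238.    ] 0.02259617061878878 -1.017611951001492
[258.7908 238.    ] 0.022583564377725296 -1.0171378638068658
```

The sleeve is on its stop: 1.4 N m built up at once and the mark did not move. Next, the amber glass.

Run:
```python
from h import *
from cell import manip, cams
np.set_printoptions(precision=4,suppress=True)
A=[.5452,-.3412]
manip.set_gripper(.06); manip.move_linear([*A,.063],rate=.12); pr(manip,"at")
manip.set_gripper(.015,force=4); pr(manip,"light"); manip.set_gripper(.015,force=20); s=pr(manip,"grip")
c=cams.capture("scene"); np.save("pics/s1.npy",c,allow_pickle=True)
manip.move_linear([*A,.21],rate=.15); pr(manip,"up")
manip.move_pose([*CEN,.21],down(YAW-np.pi/2)); pr(manip,"over")
c=cams.capture("scene"); np.save("pics/s2.npy",c,allow_pickle=True)
cv2.imwrite("pics/s2.png",cv2.resize(c["image"][50:230,270:470],None,fx=3,fy=3,interpolation=cv2.INTER_CUBIC))
```

```text
at 26.31 pos [ 0.5459 -0.3417  0.0638] F [-0.3 -0.2  0.8] M [-0.03 -0.07 -0.03] w 0.0602 g 0.0 j6 -1.238
light 26.94 pos [ 0.5454 -0.3412  0.0632] F [1.1 0.4 0.7] M [ 0.04 -0.21  0.06] w 0.0241 g 4.0 j6 -1.238
grip 27.16 pos [ 0.5454 -0.3412  0.0632] F [-0.1  0.7  1.6] M [ 0.11 -0.13  0.01] w 0.0236 g 19.9 j6 -1.238
up 28.34 pos [ 0.5444 -0.3407  0.2085] F [ 0.2  0.7 -1. ] M [-0.03 -0.08  0.  ] w 0.0238 g 19.9 j6 -1.238
over 30.07 pos [0.5525 0.1322 0.2099] F [ 0.7  0.3 -1.1] M [-0.05 -0.07  0.02] w 0.0241 g 19.9 j6 -0.024
```

View pics/s2.png

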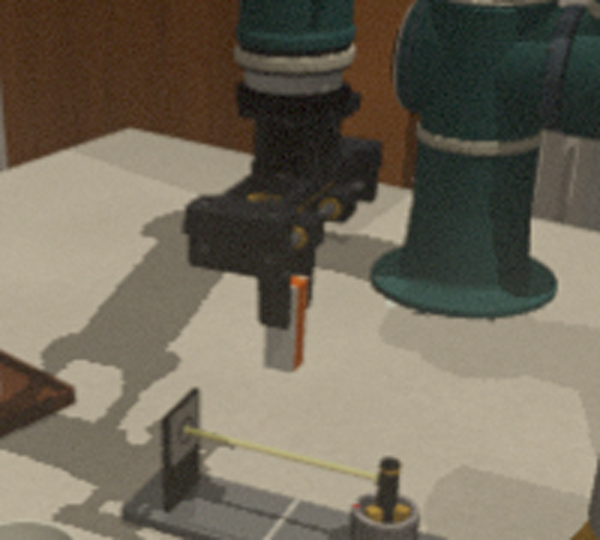

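The glass is held upright by its frosted faces. The sleeve contact shows my camera-based comparator position is about 2 mm off, so I'll correct it and lower the glass into the beam.

Run:
```python
from h import *
from cell import manip, cams
np.set_printoptions(precision=4,suppress=True)
T=np.array([.5357,.218])-.085*YB; print(T)
manip.move_linear([*T,.1132],rate=.1); manip.dwell(.5); s=pr(manip)
print(R.from_rotvec(s["tcp_rot"]).as_matrix())
for n in ("scene","top"):
    c=cams.capture(n); np.save(f"pics/{n}3.npy",c,allow_pickle=True)
    if n=="scene": a=cv2.resize(c["image"][125:245,300:425],None,fx=5,fy=5,interpolation=cv2.INTER_CUBIC)[:600,:800]; cv2.imwrite("pics/s3.png",a)
    else: cv2.imwrite("pics/t3.png",cv2.resize(c["image"][195:275,225:350],None,fx=6,fy=6,interpolation=cv2.INTER_CUBIC))
```

```text
[0.5539 0.135 ]
 31.74 pos [0.554  0.135  0.1133] F [-1.   0.4 -1.6] M [-0.07 -0.13  0.04] w 0.0238 g 19.9 j6 -0.021
[[-0.2145  0.9767  0.0002]
 [ 0.9767  0.2145  0.    ]
 [-0.      0.0002 -1.    ]]
```

View pics/s3.png

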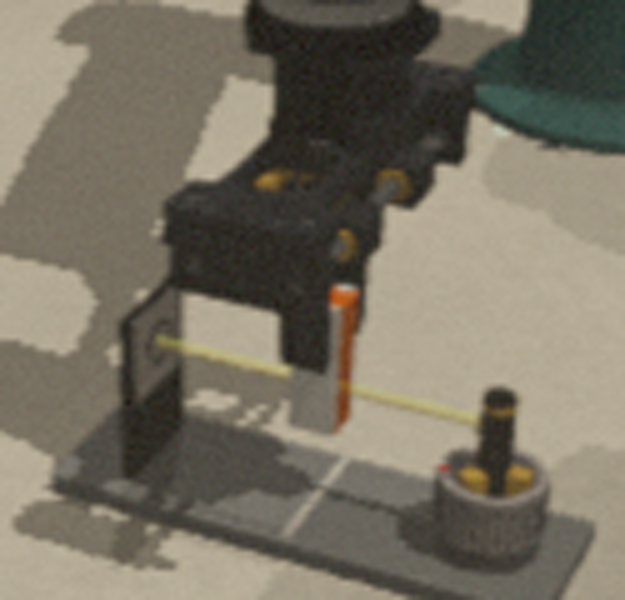

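Run:
```python
from h import *
np.set_printoptions(precision=4,suppress=True)
c=np.load("pics/scene3.npy",allow_pickle=True).item()
A=lambda q:(np.array(q,float)+.5)/5-.5+[300,125]
T=np.array([.5539,.135])
def loc(p): d=p[:,:2]-T; return np.c_[d@XB,d@YB]*1e3
print("glass bottom corners near face",loc(plane(c,A([(291,422),(337,432),(351,417)]),.056)))
print("line ends",loc(plane(c,A([(287,535),(350,460)]),.012)))
print("lamp top",loc(plane(c,A([(500,396)]),.092)),"sleeve ctr",loc(plane(c,A([(492,483)]),.052)))
print("base near corners",loc(plane(c,A([(55,484),(590,525)]),.012)))
print("beam at screen/lamp",loc(plane(c,A([(160,342),(475,417)]),.076)))
t=np.load("pics/top3.npy",allow_pickle=True).item()
```

```text
glass bottom corners near face [[  8.8986 -10.8834]
 [  7.3944  11.5748]
 [ -7.4406  12.3917]]
line ends [[ 35.4304  -0.0024]
 [-35.8322   2.0003]]
lamp top [[ 1.1653 84.7068]] sleeve ctr [[ 9.8902 87.2352]]
base near corners [[  46.9994 -117.6724]
 [ -34.5806  122.7076]]
beam at screen/lamp [[  0.2613 -83.6175]
 [ -2.1923  73.2575]]
```

View pics/t3.png

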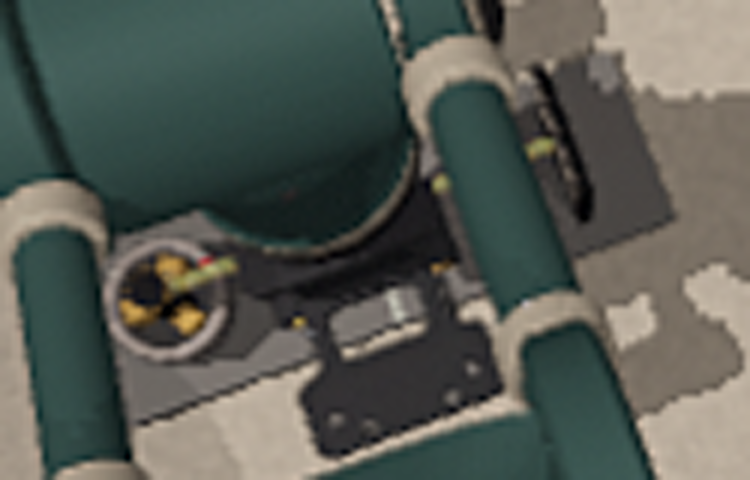

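The glass is centred on the line and the beam to about 1 mm. The beam crosses its lower half and the fingertips sit about 18 mm above the beam. I'll hand it in.

Run:
```python
from h import *
from cell import manip, order
pr(manip); print(order.close_job())
```

```text
31.84 pos [0.5539 0.135  0.1132] F [-0.2 -0.1  0. ] M [ 0.01 -0.08 -0.04] w 0.0241 g 19.9 j6 -0.021
the job is handed in; nothing more can be done
None
```

The job is handed in at 31.8 s (the verdict isn't shown): the chuck sleeve is tight on its stop, and the arm is holding the amber glass upright in the beam over the white line, centred to about 1 mm by my camera measurements.

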